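# Check a cucumber's firmness on the marked spot

## Robot

A 6-joint arm with a two-finger parallel gripper is mounted at the origin on the work surface. World frame = base frame: x ahead of the robot, y to its left, z up, the work surface at z = 0. Lengths are in m, angles in rad, forces in N, time in s.
With the tool pointing down it reaches from about 0.325 to 0.775 m from the base axis. Payload 9.3 kg.
Tool frame: the origin (TCP) lies midway between the tips of the shut fingers; the grasp point (between the pads) lies 19 mm behind it (manip.pinch_z is the distance from the TCP to the grasp point, in m); z points along the fingers, y is the line along which they close (so a half turn about z gives the same grasp; the last joint's range is limited). The gripper opens to 85 mm and grips with 20 to 120 N. Pads are 22 mm wide; open, the fingers measure 114 mm over their backs; the gripper's body (76 mm by 85 mm) begins 54 mm behind the grasp point. The pads swing forward as they close: fully open they stand 13 mm farther back than shut.
Start: joints at [-1.35, 0.259, 0.021, 1.334, 0, 1.418], TCP at [0.201, -0.512, 0.231] pointing down, gripper open.
Joint ranges: [-3.04, 3.04], [-0.91, 1.82], [-1.04, 1.36], [-1.92, 1.95], [-1.52, 1.45], [-3.14, 3.14]. Speed limits (rad/s): [2.22, 2.22, 2.79, 3.14, 3.14, 3.14].

## Interface

Orientations are given as [roll, pitch, yaw] about the fixed x, y, z axes, in that order (R = Rz(yaw) Ry(pitch) Rx(roll)).
In Python, from station import manip gives the robot as it stands.
- The arm moves only by the tool move_arm, never from a script. Its argument "series" is a list of rows, each a list of 7 numbers: the turn, a rotation vector about the tool's x, y, z in units of 5 degrees (1.0 is 5 degrees), then the shift along the tool's x, y, z in cm, then the closure, from -1 (fully open) to 1 (shut). In form: [[wx, wy, wz, x, y, z, gripper], ...]. A call has 1 to 10 rows; each row shifts and turns the commanded pose from where the row before left it, along the tool's axes as they then stand; what a row does not reach is not made up. A row lasts 1/8 s, in which the tool goes at most 62.5 mm and 10.7 degrees, less where a joint would pass 70% of its speed; a pose out of reach is approached as far as the arm can. A call is refused whole if a number of a shift passes 6.25 or a number of a turn 1, either way. A call with a gripper value outside its range is refused whole. The fingers move at their own pace and stop on an object; "newtons" is the grip in N (left out, the last holds). Time passes only in rows, so rows that do not move let the fingers close. It gives the time, the measured TCP pose, the force, the opening and the grip force at its end, in the units of the state.
- manip.get_state(): the state, without advancing time (a new reading comes with each control period).
- manip.get_image(name): name is "side" or "top" or "wrist"; returns a dict with "img" (384x512x3 uint8, red, green, blue), "depth" (384x512 float32, m along the optical axis (not along the pixel's ray), 0 where there is no reading), "camera_matrix" (3x3 intrinsics, pixels), "k1" (the pictures are not rectified: a ray, as slopes to the right and down, at radius r is drawn at 1 + k1 r^2 times it, then the intrinsics apply), "extrinsics" (4x4, takes a point from world to camera coordinates). Camera axes: x right, y up, looking along -z (the intrinsics and any distortion apply to the point x, -y, -z); pixel columns grow to the right and rows downward; lengths in m; the calibration is good to about 2 mm. A picture is of the moment at which its call begins.
- manip.finish_job(): hands the job in; it is judged then, once.
The state is a dict: "clock": time; "joint_positions": joint angles; "joint_velocities": joint speeds; "joint_efforts": joint torques, N m; "tool_pos": TCP position; "tcp_rot": TCP orientation; "contact_force": force on the tool from outside, world axes, zero at the start; "moment": the same for the moment, N m; "finger_gap": finger opening in m; "finger_force": force on a finger pad.
Only numpy, scipy, OpenCV 4.12 (cv2) and the standard library are available. Lean on these libraries where they do the work, as an engineer would, in place of code of your own. Each camera call takes 0.05 s, during which the arm holds its last target. There are 200 camera calls.

## Task

Lay the cut piece of cucumber in the white cradle, flat cut side down so the white dot faces up, and let go of it. Then lift the yellow firmness tester out of its wooden stand and hold it upright with its steel plunger resting on the white dot, pressing gently until the plunger is about half-way in. Finish like that, still gripping and pressing the tester on the dot, and leave the pepper, bowl and jar where they are.

Things in the scene. Friction and masses are not known exactly. Their poses are not given: they have to be found in the camera images.
- cucumber: Loose rigid cucumber piece, 120 mm long (x), 48 wide (y), 36 high (z), 0.19 kg, lying at any yaw on its sliced flat underside (42 wide) on the wooden board, whose top is at z = 20 mm. Round section, radius 24, widest 12 above the flat. Origin: centre of the flat; z up. The -x end is cut square, pale; the last 24 of the +x end taper to a round tip.
- spot (a point): Centre of the white dot (14 mm across) on the skin: on the cucumber's top ridge, 25 mm from its middle towards the rounded +x end, 36 mm above the flat. Moves with the cucumber, axes as the cucumber's.
- cradle: White cradle fixed on the board. Base 150 x 86 mm (x, y); floor 8 above the origin (centre of underside, on board top). Walls 6 thick rise 14 above the floor round a centred pocket 134 (x) by 60 (y); the two long sides are open in their middle 80, for fingers. The cucumber lies along x, either end first; seated, its origin is 8 above the cradle's.
- stand: Light wooden block 70 x 70 x 60 mm high fixed on the board, with an upright through hole 24 mm wide in its middle in which the tester stands. Origin: centre of its underside, on the board top.
- tester: Loose firmness tester, 0.15 kg, 122 mm tall, upright in the stand, its origin 10 above the stand's. Origin: plunger's end when fully out; z up along it. Heights: plunger dia 8 (0-20), nose dia 18 (20-50), black collar dia 38 (50-56) resting on the stand, yellow body 30 x 30 with flats facing x and y (56-116, grip at 86), dial (116-122), all mm.
- tip (a point): Centre of the plunger's free end face; moves with the plunger. Axes as the tester's.
- plunger (a joint): How far the plunger is pushed into the tester, in m: 0 fully out, 0.010 fully in. Spring: about 1.2 N to start moving and 0.4 N more per mm, so 3.2 N at half-way (0.005) and 5.2 N fully in; beyond that the tester is rigid.
- pepper: Bystander: red bell pepper, 73 mm across, 64 mm high plus a short green stem, loose on the counter beyond the board. Origin: centre of its underside.
- chickpea_bowl: Bystander: white bowl of chickpeas, 110 mm across, 50 mm high, loose on the counter beyond the board. Origin: centre of its underside.
- jar: Bystander: amber glass jar with steel lid, 72 mm across, 100 mm high, loose on the counter beyond the board. Origin: centre of its underside.
Mind the look-alikes: they are no part of the job. Of the things like the tester, leave any that is purple; of the rest the larger one is meant.

How it is judged:
By the outcome, as a careful person would: the job done as asked, in the order asked, and still so for the second after the job is handed in, while the arm keeps its last pose, push and grip.
It also fails if it takes over 58 s, if anything falls off the work surface, if the arm or the gripper's body presses on something with over 40 N, if the wrist force passes 120 N, or if a joint passes its speed limit or range.

## Working session

There is one attempt and no reset: what is moved stays moved. The work goes in short steps, Python scripts to look and compute and a tool call to move; the robot and the scene stay as the last step left them, time stands still between calls to the robot, and variables do not carry over. Pictures are saved under pics/ and viewed, at most 11 in all, crops included, and the job is handed in when it is done.

Besides the shell and the picture viewer there is one more tool, called after ">>>" as a command line: name --pt "numbers of a row" for each row, then --argument value for the rest. move_arm: Moves the arm, as the interface text tells. Its arguments: {"type":"object","properties":{"series":{"type":"array"},"newtons":{"type":"number"}},"required":["series"]}

```bash
mkdir -p pics
cat > h.py <<'E'
import numpy as np, cv2
from station import manip
def grab(n):
    d=manip.get_image(n); np.savez(f'{n}.npz',**{k:np.asarray(v) for k,v in d.items()}); return d
def load(n): return dict(np.load(f'{n}.npz'))
def ray(d,uv):
    K=d['camera_matrix'];k=float(d['k1'])
    p=cv2.undistortPoints(np.array(uv,float).reshape(-1,1,2),K,np.array([k,0,0,0,0.])).reshape(-1,2)
    E=d['extrinsics'];R=E[:3,:3];o=-R.T@E[:3,3]
    return o,np.c_[p[:,0],-p[:,1],-np.ones(len(p))]@R
def onz(d,uv,z):
    o,v=ray(d,uv); return o+v*((z-o[2])/v[:,2])[:,None]
def cloud(d,mask):
    r,c=np.nonzero(mask&(d['depth']>0)); o,v=ray(d,np.c_[c,r]); return o+v*d['depth'][r,c][:,None]
E
python3 - <<'E'
from h import *
a=[grab(n) for n in('top','side')]
for n,d in zip(('top','side'),a):
    cv2.imwrite(f'pics/{n}0.png',cv2.resize(d['img'][:,:,::-1],(768,576)))
    E=d['extrinsics'];print(n,-E[:3,:3].T@E[:3,3],d['k1'],d['camera_matrix'].round(1).tolist())
print(manip.get_state())
E
```

```text
top [ 0.47106704 -0.06456376  1.09993036] -0.015134461479855432 [[363.2, 0.0, 248.6], [0.0, 363.2, 195.0], [0.0, 0.0, 1.0]]
side [0.11396115 0.666792   0.73495954] -0.09327882733098185 [[425.7, 0.0, 262.4], [0.0, 425.7, 187.0], [0.0, 0.0, 1.0]]
{'clock': 0.1, 'joint_positions': array([-1.34960895e+00,  2.59163936e-01,  2.08598606e-02,  1.33370841e+00,
        1.02609472e-05,  1.41817944e+00]), 'joint_velocities': array([-1.08516976e-03, -8.36970700e-04,  9.32625320e-04, -7.09257711e-04,
       -4.11175765e-05,  5.28025808e-04]), 'joint_efforts': array([ 5.27640936e-03, -5.56695485e+01,  3.45069122e+01,  1.17068025e-02,
       -1.26741647e-04,  3.29550446e-06]), 'tool_pos': array([ 0.20077409, -0.51178559,  0.23072013]), 'tcp_rot': array([-3.14039219e+00, -1.95027703e-04,  3.73804144e-01]), 'contact_force': array([ 0.31830231, -0.49762137,  0.03167717]), 'moment': array([0.00719003, 0.05514707, 0.00478701]), 'finger_force': 0.0, 'finger_gap': 0.0851618604080659}
```

View pics/top0.png

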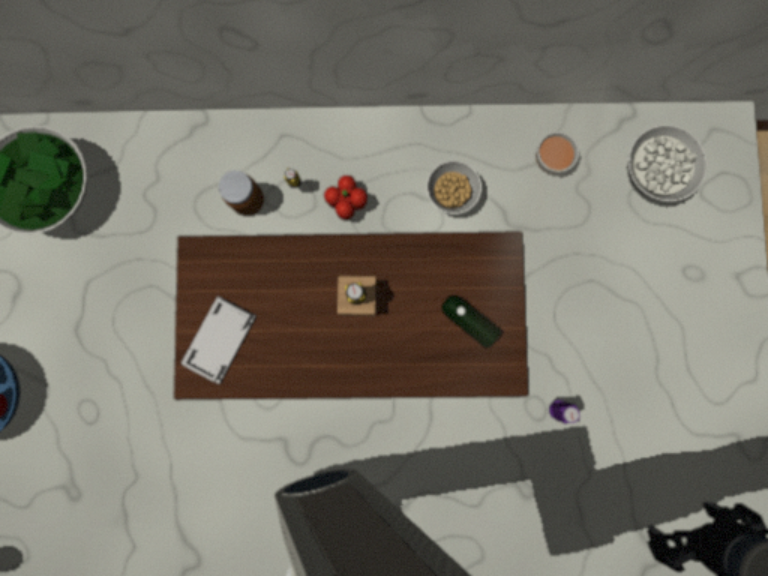

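View pics/side0.png

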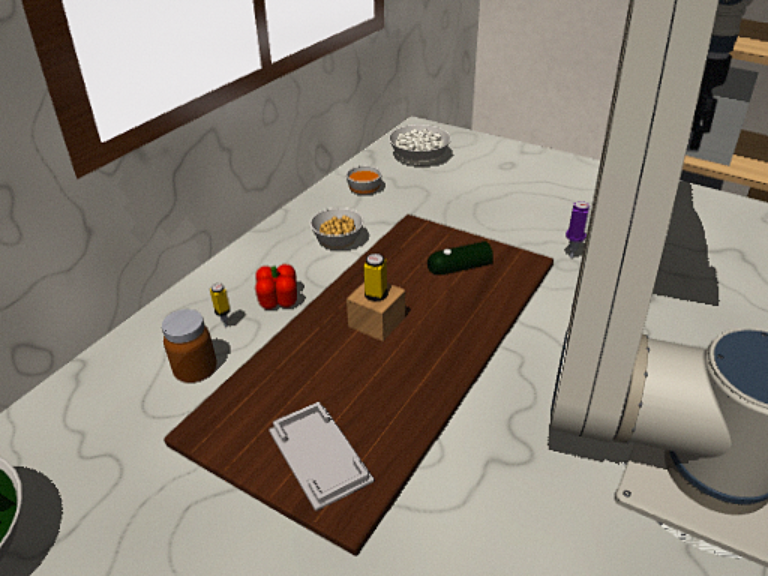

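Both views show the same layout. Pixels below are in the 768-px top view.

- **Cucumber:** at (470,320). The dot is at (461,311), towards its upper-left tip.
- **Cradle:** at (219,340).
- **Stand with the big yellow tester:** at (356,295).
- **Tester look-alikes:** a small yellow one at (292,178) and a purple one at (565,411).

The meant tester is the one at (356,293): it is yellow, larger than the other yellow one, and stands in the stand. I'll measure now and confirm with a crop.

Run:
```python
from h import *
d=load('top');s=load('side')
img=d['img'];hsv=cv2.cvtColor(img,cv2.COLOR_RGB2HSV)
def big(m):
    n,l,st,c=cv2.connectedComponentsWithStats(m.astype(np.uint8)); i=1+np.argmax(st[1:,4]); return l==i
roi=np.zeros(img.shape[:2],bool); roi[158:263,122:348]=1
H,S,V=[hsv[...,i].astype(int) for i in range(3)]
cr=big(roi&(S<60)&(V>110)&(np.arange(512)[None]<180))
st=big(roi&(V>120)&(S>60)&(H>8)&(H<25)&(abs(np.arange(512)[None]-237)<30))
cu=big(roi&(H>35)&(H<95)&(np.arange(512)[None]>280)&(S>60))
def rect(m,z,nm):
    c=max(cv2.findContours(m.astype(np.uint8),0,1)[0],key=cv2.contourArea).reshape(-1,2)
    p=onz(d,c,z)[:,:2]
    r=cv2.minAreaRect((p*1000).astype(np.float32)); print(nm,m.sum(),r)
rect(cr,.04,'cradle z40');rect(st,.08,'stand');rect(cu,.032,'cuc z32')
# depth check
for m,n in((cr,'cr'),(st,'st'),(cu,'cu')):
    p=cloud(d,m); print(n,np.median(p,0),np.percentile(p[:,2],[5,25,75,95]))
# dot
dm=roi&(V>100)&(S<90)&(np.arange(512)[None]>290)&(np.arange(512)[None]<325)
r,c=np.nonzero(big(dm));uv=[[c.mean(),r.mean()]];print('dot top',uv,onz(d,uv,.056))
# side dot
hs=cv2.cvtColor(s['img'],cv2.COLOR_RGB2HSV);roi2=np.zeros(img.shape[:2],bool);roi2[160:175,288:310]=1
dm=big(roi2&(hs[...,1]<90)&(hs[...,2]>100));r,c=np.nonzero(dm);uv=[[c.mean(),r.mean()]];print('dot side',dm.sum(),uv,onz(s,uv,.056))
# tester: dial top at z=.02+.01+.122
dm=(abs(np.arange(512)[None]-237)<12)&(abs(np.arange(384)[:,None]-195)<12)&(S<80)&(V>100)
r,c=np.nonzero(big(dm));uv=[[c.mean(),r.mean()]];print('dial top',dm.sum(),uv,onz(d,uv,.152))
y=big((hs[...,0]>22)&(hs[...,0]<35)&(hs[...,1]>150)&(hs[...,2]>80)&(np.arange(512)[None]>235)&(np.arange(512)[None]<262)&(np.arange(384)[:,None]<205))
p=cloud(s,y);print('yellow side',y.sum(),p.min(0),p.max(0))
a=cv2.resize(s['img'][110:240,130:280,::-1],None,fx=2.6,fy=2.6,interpolation=2)
b=cv2.resize(img[90:215,150:290,::-1],None,fx=2.7,fy=2.7,interpolation=2)[:338]
h=min(len(a),len(b));cv2.imwrite('pics/crop1.png',np.hstack([a[:h],b[:h]]))
```

```text
cradle z40 1363 ((482.620849609375, 257.8037414550781), (86.30703735351562, 149.9791259765625), 61.84366226196289)
stand 383 ((565.2153930664062, -15.326641082763672), (67.9449462890625, 68.04744720458984), 89.32796478271484)
cuc z32 515 ((516.07861328125, -236.3462371826172), (121.29798889160156, 43.800785064697266), 49.54826354980469)
cr [0.48377517 0.26151101 0.0283927 ] [0.02404611 0.02669853 0.03028873 0.04207945]
st [ 0.55997183 -0.00619899  0.07996217] [0.07609471 0.07863944 0.08137381 0.08739418]
cu [ 0.51258049 -0.23559896  0.05208116] [0.0435897  0.04879464 0.05460382 0.05685033]
dot top [[np.float64(306.962962962963), np.float64(206.77777777777777)]] [[ 0.53374129 -0.21504571  0.056     ]]
dot side 17 [[np.float64(297.88235294117646), np.float64(167.41176470588235)]] [[ 0.53101962 -0.21607938  0.056     ]]
dial top 86 [[np.float64(235.7906976744186), np.float64(193.88372093023256)]] [[ 0.5640703  -0.01574117  0.152     ]]
yellow side 230 [ 0.54487713 -0.01814112  0.08386905] [5.74290204e-01 2.36693347e-04 1.46655502e-01]
```

View pics/crop1.png

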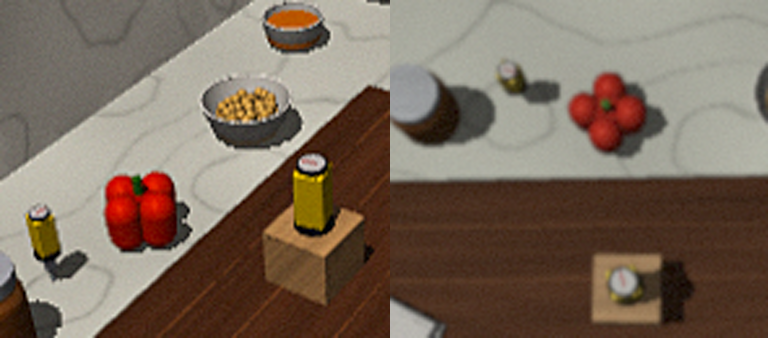

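The crop confirms it: the big yellow tester stands in the wooden stand, and the small yellow one is loose on the counter. The cucumber centre is about (0.515, -0.236) with +x at 49.5°. The cradle centre is about (0.482, 0.258) with its axis at 151.8°. Now I'll move above the cucumber.

>>> move_arm --pt "0 0 0 3.93 -1.41 0 -1" --pt "0 0 0 3.93 -1.41 0 -1" --pt "0 0 0 3.93 -1.41 0 -1" --pt "0 0 0 3.93 -1.41 0 -1" --pt "0 0 0 3.93 -1.41 0 -1" --pt "0 0 0 3.93 -1.41 0 -1" --pt "0 0 0 3.93 -1.41 0 -1" --pt "0 0 0 3.93 -1.41 0 -1" --pt "0 0 0 3.93 -1.41 0 -1" --pt "0 0 0 3.93 -1.41 0 -1" --newtons 50

```text
clock: 1.35
tool_pos: [0.516, -0.2361, 0.231]
tcp_rot: [-3.141, 0.0, 0.374]
contact_force: [-0.2, -0.4, -0.8]
finger_gap: 0.0857
finger_force: 0.0
```

>>> move_arm --pt "0 0 -0.936 0 0 0 -1" --pt "0 0 -0.936 0 0 0 -1" --pt "0 0 -0.936 0 0 0 -1" --pt "0 0 -0.936 0 0 0 -1" --pt "0 0 -0.936 0 0 0 -1" --pt "0 0 -0.936 0 0 0 -1" --pt "0 0 0 0 0 0 -1" --pt "0 0 0 0 0 0 -1"

```text
clock: 2.35
tool_pos: [0.5151, -0.2372, 0.2311]
tcp_rot: [-3.141, 0.0, 0.862]
contact_force: [-0.5, -0.2, 0.2]
finger_gap: 0.0854
finger_force: 0.0
```

```bash
cat >> h.py <<'E'
def to(x,y,z,yaw):
    "turn about tool z (5deg units), and shift in cm in current tool axes; assumes tool near vertical"
    from scipy.spatial.transform import Rotation as R
    s=manip.get_state(); r=R.from_euler('xyz',s['tcp_rot'])
    w=(r.inv()*R.from_euler('xyz',[np.pi,0,yaw])).as_rotvec()
    t=np.array([x,y,z])-s['tool_pos']
    print('clock',s['clock'],'pos',s['tool_pos'].round(4),'rot',s['tcp_rot'].round(4),'F',s['contact_force'].round(2),'gap',round(s['finger_gap'],4),'ff',s['finger_force'])
    print('turn',(np.degrees(w)/5).round(3),'shift cm cur axes',(r.inv().apply(t)*100).round(3),'in final axes',(R.from_euler('xyz',[np.pi,0,yaw]).inv().apply(t)*100).round(3))
E
python3 - <<'E'
from h import *
d=grab('wrist');cv2.imwrite('pics/w1.png',d['img'][:,:,::-1])
hsv=cv2.cvtColor(d['img'],cv2.COLOR_RGB2HSV)
H,S,V=[hsv[...,i].astype(int) for i in range(3)]
m=((H>35)&(H<95)&(S>60)&(d['depth']>0)).astype(np.uint8)
p=cloud(d,m>0);k=(p[:,2]>.03)&(p[:,2]<.07)&(np.hypot(p[:,0]-.515,p[:,1]+.236)<.1);p=p[k]
print(k.sum(),p[:,2].max(),cv2.minAreaRect((p[:,:2]*1000).astype(np.float32)))
to(.516,-.236,.12,.864)
E
```

```text
4627 0.05744601012872652 ((517.4703369140625, -234.512451171875), (119.06686401367188, 44.455047607421875), 50.42620849609375)
clock 2.4 pos [ 0.5152 -0.2372  0.2311] rot [-3.1413  0.      0.8624] F [-0.45  0.44 -0.63] gap 0.0858 ff 0.0
turn [-0.003  0.    -0.018] shift cm cur axes [ 0.149 -0.012 11.114] in final axes [ 0.148 -0.015 11.114]
```

View pics/w1.png

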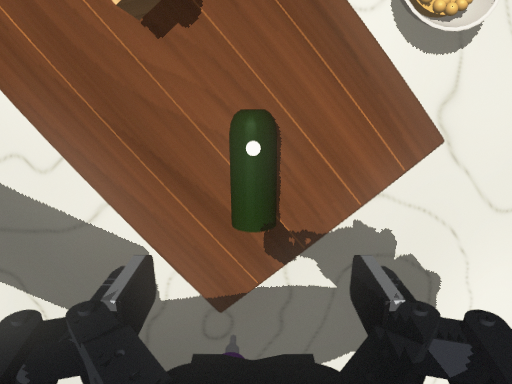

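The wrist view shows the cucumber centred between the fingers at (254,170), with the dot at (253,148) towards the tip. Descending to grasp.

>>> move_arm --pt "0 0 -0.12 0.1 -0.08 4 -1" --pt "0 0 0 0 0 4 -1" --pt "0 0 0 0 0 4 -1" --pt "0 0 0 0 0 4 -1" --pt "0 0 0 0 0 2.6 -1" --pt "0 0 0 0 0 1.6 -1" --pt "0 0 0 0 0 1.0 -1" --pt "0 0 0 0 0 0 -1"

```text
clock: 3.4
tool_pos: [0.5153, -0.236, 0.0192]
tcp_rot: [-3.141, 0.0, 0.874]
contact_force: [-0.6, -0.6, -0.3]
finger_gap: 0.0851
finger_force: 0.0
```

>>> move_arm --pt "0 0 0 0 0 0 0" --pt "0 0 0 0 0 0 0.3" --pt "0 0 0 0 0 0 1" --pt "0 0 0 0 0 0 1" --pt "0 0 0 0 0 0 1" --pt "0 0 0 0 0 0 1" --pt "0 0 0 0 0 0 1"

```text
clock: 4.28
tool_pos: [0.5157, -0.2363, 0.0204]
tcp_rot: [3.14, -0.0, 0.874]
contact_force: [-0.8, 0.7, 5.9]
finger_gap: 0.0462
finger_force: 51.3
```

>>> move_arm --pt "0 0 0 0 0 -1 1" --pt "0 0 0 0 0 -2 1" --pt "0 0 0 0 0 -3.4 1" --pt "0 0 0 0 0 -3.4 1" --pt "0 0 0 0 0 -3.4 1" --pt "0 0 0 0 0 -3.4 1" --pt "0 0 0 0 0 -2.4 1" --pt "0 0 0 0 0 -1 1" --pt "0 0 0 0 0 0 1"

```text
clock: 5.4
tool_pos: [0.5153, -0.236, 0.2195]
tcp_rot: [3.141, -0.0, 0.874]
contact_force: [0.1, 0.6, -2.3]
finger_gap: 0.046
finger_force: 52.1
```

>>> move_arm --pt "0 0 0 2 -1.92 0 1" --pt "0 0 0 3 -2.88 0 1" --pt "0 0 0 3 -2.88 0 1" --pt "0 0 0 3 -2.88 0 1" --pt "0 0 0 3 -2.88 0 1" --pt "0 0 0 3 -2.88 0 1" --pt "0 0 0 3 -2.88 0 1" --pt "0 0 0 3 -2.88 0 1" --pt "0 0 0 3 -2.88 0 1" --pt "0 0 0 3 -2.88 0 1"

```text
clock: 6.65
tool_pos: [0.4869, 0.1663, 0.218]
tcp_rot: [-3.14, 0.002, 0.874]
contact_force: [0.7, -0.6, -2.3]
finger_gap: 0.046
finger_force: 52.2
```

>>> move_arm --pt "0 0 0 3 -2.88 0 1" --pt "0 0 0 2.75 -2.64 0 1" --pt "0 0 0 1 -0.95 0 1" --pt "0 0 -0.6 0 0 0 1" --pt "0 0 -1 0 0 0 1" --pt "0 0 -1 0 0 0 1" --pt "0 0 -1 0 0 0 1" --pt "0 0 -1 0 0 0 1" --pt "0 0 -1 0 0 0 1" --pt "0 0 -1 0 0 0 1"

```text
clock: 7.9
tool_pos: [0.4812, 0.2576, 0.2184]
tcp_rot: [-3.14, 0.001, 1.453]
contact_force: [-0.5, 0.3, -2.2]
finger_gap: 0.0462
finger_force: 52.2
```

>>> move_arm --pt "0 0 -1 0 0 0 1" --pt "0 0 -1 0 0 0 1" --pt "0 0 -1 0 0 0 1" --pt "0 0 -1 0 0 0 1" --pt "0 0 -1 0 0 0 1" --pt "0 0 -1 0 0 0 1" --pt "0 0 -1 0 0 0 1" --pt "0 0 -1 0 0 0 1" --pt "0 0 -1 0 0 0 1" --pt "0 0 -1 0 0 0 1"

```text
clock: 9.15
tool_pos: [0.4812, 0.2576, 0.2183]
tcp_rot: [-3.14, -0.0, 2.325]
contact_force: [-0.4, 0.1, -2.7]
finger_gap: 0.0459
finger_force: 52.2
```

>>> move_arm --pt "0 0 -1 0 0 0 1" --pt "0 0 -1 0 0 0 1" --pt "0 0 -1 0 0 0 1" --pt "0 0 -0.74 0 0 0 1" --pt "0 0 0 0 0 0 1" --pt "0 0 0 0 0 0 1"

```text
clock: 9.9
tool_pos: [0.4813, 0.258, 0.2188]
tcp_rot: [-3.141, -0.0, 2.647]
contact_force: [-0.2, 0.6, -2.1]
finger_gap: 0.0462
finger_force: 52.2
```

Run:
```python
from h import *
to(.4826,.258,.1,2.649)
d=grab('wrist');t=grab('top')
o=np.vstack([cv2.resize(d['img'],(400,300)),cv2.resize(t['img'][100:340,80:400],(400,300))])[:,:,::-1]
cv2.imwrite('pics/w2.png',o)
for n,dd,(lo,hi) in(('wrist',d,(.036,.05)),('top',t,(0,.06))):
    hsv=cv2.cvtColor(dd['img'],cv2.COLOR_RGB2HSV);S,V=hsv[...,1].astype(int),hsv[...,2].astype(int)
    p=cloud(dd,(S<70)&(V>90));k=(p[:,2]>.022)&(p[:,2]<.06)&(np.hypot(p[:,0]-.4826,p[:,1]-.258)<.11);p=p[k]
    q=p[(p[:,2]>.036)&(p[:,2]<.05)]
    print(n,len(p),cv2.minAreaRect((p[:,:2]*1000).astype(np.float32)),len(q),cv2.minAreaRect((q[:,:2]*1000).astype(np.float32)))
# cucumber in wrist
hsv=cv2.cvtColor(d['img'],cv2.COLOR_RGB2HSV);H,S=hsv[...,0].astype(int),hsv[...,1].astype(int)
p=cloud(d,(H>35)&(H<95)&(S>60));p=p[(p[:,2]>.18)&(p[:,2]<.3)]
print('cuc',len(p),p[:,2].max(),cv2.minAreaRect((p[:,:2]*1000).astype(np.float32)))
```

```text
clock 9.9 pos [0.4813 0.258  0.2188] rot [-3.1409e+00 -5.0000e-04  2.6475e+00] F [-0.16  0.6  -2.1 ] gap 0.0462 ff 52.16340253944509
turn [-0.008 -0.005 -0.017] shift cm cur axes [-0.118  0.071 11.885] in final axes [-0.112  0.063 11.885]
wrist 2777 ((435.0806884765625, 285.9759216308594), (86.56170654296875, 38.304710388183594), 60.49010467529297) 844 ((433.3763122558594, 286.6180419921875), (72.97247314453125, 31.305749893188477), 60.341094970703125)
top 1182 ((483.3664855957031, 260.41534423828125), (87.74073028564453, 154.0968017578125), 63.61570358276367) 151 ((483.869384765625, 261.0177307128906), (70.4771957397461, 144.21194458007812), 62.41756057739258)
cuc 22732 0.2998118184947839 ((475.92730712890625, 258.87445068359375), (95.94123077392578, 95.4006118774414), 11.254961013793945)
```

View pics/w2.png

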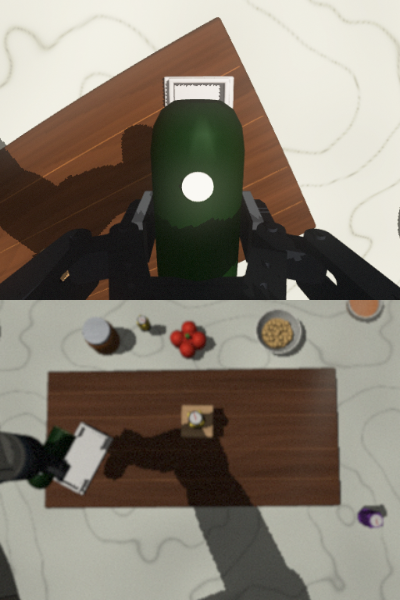

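The wrist view shows the cucumber level in the gripper with the dot at (197,187), and the cradle's far end at (198,90). Lowering it into the pocket.

>>> move_arm --pt "0 0 0.06 -0.29 0.15 2 1" --pt "0 0 0 0 0 3.5 1" --pt "0 0 0 0 0 3.5 1" --pt "0 0 0 0 0 3.5 1" --pt "0 0 0 0 0 2.5 1" --pt "0 0 0 0 0 1.2 1" --pt "0 0 0 0 0 0.8 1" --pt "0 0 0 0 0 0.7 1" --pt "0 0 0 0 0 0.6 1" --pt "0 0 0 0 0 0 1"

```text
clock: 11.25
tool_pos: [0.4846, 0.2583, 0.0362]
tcp_rot: [-3.141, -0.0, 2.644]
contact_force: [-0.2, -0.0, -1.6]
finger_gap: 0.0461
finger_force: 52.2
```

Run:
```python
from h import *
to(.4846,.2579,.029,2.642)
```

```text
clock 11.25 pos [0.4846 0.2583 0.0362] rot [-3.1414e+00 -1.0000e-04  2.6441e+00] F [-0.18 -0.03 -1.58] gap 0.0461 ff 52.15194898755726
turn [-0.002 -0.001  0.024] shift cm cur axes [-0.019 -0.034  0.716] in final axes [-0.019 -0.034  0.716]
```

>>> move_arm --pt "0 0 0 0 0 0.3 1" --pt "0 0 0 0 0 0.3 1" --pt "0 0 0 0 0 0.1 1" --pt "0 0 0 0 0 0 1" --pt "0 0 0 0 0 0 1"

```text
clock: 11.88
tool_pos: [0.4847, 0.2583, 0.0293]
tcp_rot: [3.141, 0.0, 2.644]
contact_force: [0.5, -1.0, -2.4]
finger_gap: 0.0459
finger_force: 52.2
```

>>> move_arm --pt "0 0 0 0 0 0 0" --pt "0 0 0 0 0 0 -1" --pt "0 0 0 0 0 0 -1" --pt "0 0 0 0 0 0 -1" --pt "0 0 0 0 0 0 -1" --pt "0 0 0 0 0 -1 -1" --pt "0 0 0 0 0 -3 -1" --pt "0 0 0 0 0 -5 -1" --pt "0 0 0 0 0 -5 -1" --pt "0 0 0 0 0 -5 -1"

```text
clock: 13.12
tool_pos: [0.4844, 0.2582, 0.2218]
tcp_rot: [3.141, 0.001, 2.644]
contact_force: [2.2, 0.6, -0.2]
finger_gap: 0.0854
finger_force: 0.0
```

Run:
```python
from h import *
d=grab('wrist');cv2.imwrite('pics/w3.png',d['img'][:,:,::-1])
hsv=cv2.cvtColor(d['img'],cv2.COLOR_RGB2HSV);H,S,V=[hsv[...,i].astype(int) for i in range(3)]
p=cloud(d,(H>35)&(H<95)&(S>60));p=p[(p[:,2]>.04)&(p[:,2]<.08)&(np.hypot(p[:,0]-.483,p[:,1]-.258)<.1)]
print('cuc',len(p),p[:,2].max(),cv2.minAreaRect((p[:,:2]*1000).astype(np.float32)))
n,l,st,c=cv2.connectedComponentsWithStats(((S<60)&(V>110)).astype(np.uint8))
for i in range(1,n):
    if 40<st[i,4]<900:
        q=onz(d,[c[i]],.064)[0]; print(st[i],c[i],q, 'z',np.median(cloud(d,l==i)[:,2]) if (d['depth'][l==i]>0).any() else None)
to(.5645,-.0155,.22,np.pi/2)
```

```text
cuc 4779 0.06573671085648813 ((485.1470947265625, 259.9967346191406), (45.25896453857422, 119.01647186279297), 60.666690826416016)
[245 144  16  17 216] [252.625 152.   ] [0.46284725 0.27120473 0.064     ] z 0.06411563049933039
[423 376  26   8 158] [434.60126582 380.22151899] [0.80545228 0.3338375  0.064     ] z -0.00023491604933223442
clock 13.175 pos [0.4861 0.2589 0.2284] rot [3.1345 0.0064 2.6442] F [-0.48  0.38  4.66] gap 0.0853 ff 0.0
turn [ 0.112  0.023 12.3  ] shift cm cur axes [-19.977 -20.378   0.825] in final axes [-27.438   7.84    0.84 ]
```

View pics/w3.png

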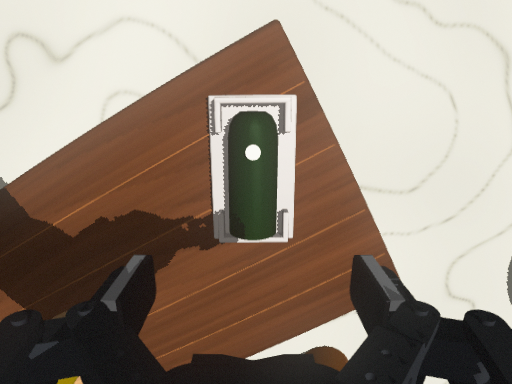

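The cucumber is seated in the pocket with the dot up at pixel (253,152), and its top measures z = 0.064. Going to the tester.

>>> move_arm --pt "0 0 0 -1 -1.02 0 -1" --pt "0 0 0 -2.4 -2.45 0 -1" --pt "0 0 0 -2.4 -2.45 0 -1" --pt "0 0 0 -2.4 -2.45 0 -1" --pt "0 0 0 -2.4 -2.45 0 -1" --pt "0 0 0 -2.4 -2.45 0 -1" --pt "0 0 0 -2.4 -2.45 0 -1" --pt "0 0 0 -2.4 -2.45 0 -1" --pt "0 0 0 -1.6 -1.6 0 -1" --pt "0 0 0 -0.5 -0.5 0 -1"

```text
clock: 14.42
tool_pos: [0.5627, -0.016, 0.2185]
tcp_rot: [-3.141, -0.001, 2.642]
contact_force: [-0.3, 0.4, -0.0]
finger_gap: 0.0851
finger_force: 0.0
```

>>> move_arm --pt "0 0 1 0 0 0 -1" --pt "0 0 1 0 0 0 -1" --pt "0 0 1 0 0 0 -1" --pt "0 0 1 0 0 0 -1" --pt "0 0 1 0 0 0 -1" --pt "0 0 1 0 0 0 -1" --pt "0 0 1 0 0 0 -1" --pt "0 0 1 0 0 0 -1" --pt "0 0 1 0 0 0 -1" --pt "0 0 1 0 0 0 -1"

```text
clock: 15.68
tool_pos: [0.5624, -0.0138, 0.2191]
tcp_rot: [-3.141, -0.0, 1.77]
contact_force: [-0.1, -0.2, -0.5]
finger_gap: 0.085
finger_force: 0.0
```

>>> move_arm --pt "0 0 1 0 0 0 -1" --pt "0 0 1 0 0 0 -1" --pt "0 0 0.3 0 0 0 -1" --pt "0 0 0 0 0 0 -1" --pt "0 0 0 0 0 0 -1" --pt "0 0 0 0 0 0 -1"

```text
clock: 16.42
tool_pos: [0.5628, -0.0147, 0.2193]
tcp_rot: [-3.142, -0.0, 1.571]
contact_force: [-0.2, -0.9, -0.7]
finger_gap: 0.0851
finger_force: 0.0
```

Run:
```python
from h import *
d=grab('wrist');t=grab('top');s=grab('side')
cv2.imwrite('pics/w4.png',d['img'][:,:,::-1])
hsv=cv2.cvtColor(d['img'],cv2.COLOR_RGB2HSV);H,S,V=[hsv[...,i].astype(int) for i in range(3)]
p=cloud(d,(H>20)&(H<36)&(S>130)&(V>60));p=p[(p[:,2]>.09)&(p[:,2]<.16)&(np.hypot(p[:,0]-.5645,p[:,1]+.0155)<.05)]
q=p[p[:,2]>.138];print('yellow',len(p),len(q),p[:,2].max(),cv2.minAreaRect((q[:,:2]*1000).astype(np.float32)))
p=cloud(d,np.ones(H.shape,bool));q=p[(p[:,2]>.149)&(p[:,2]<.156)&(np.hypot(p[:,0]-.5645,p[:,1]+.0155)<.04)]
print('dial',len(q),cv2.minAreaRect((q[:,:2]*1000).astype(np.float32)),np.median(q[:,2]))
q=p[(p[:,2]>.076)&(p[:,2]<.084)&(np.hypot(p[:,0]-.5645,p[:,1]+.0155)<.06)]
print('stand',len(q),cv2.minAreaRect((q[:,:2]*1000).astype(np.float32)))
for n,dd,b in(('top',t,(100,180)),('side',s,(150,260))):
    hsv=cv2.cvtColor(dd['img'],cv2.COLOR_RGB2HSV);H,S,V=[hsv[...,i].astype(int) for i in range(3)]
    nn,l,st,c=cv2.connectedComponentsWithStats(((S<90)&(V>90)).astype(np.uint8))
    for i in range(1,nn):
        if 6<st[i,4]<90:
            w=onz(dd,[c[i]],.064)[0]
            if np.hypot(w[0]-.462,w[1]-.271)<.05: print(n,'dot',st[i,4],c[i],w)
to(.5645,-.0155,.097,np.pi/2)
```

```text
yellow 1038 462 0.15180615983510934 ((564.9180297851562, -16.39182472229004), (29.616994857788086, 29.35662841796875), 13.27718734741211)
dial 1444 ((564.8199462890625, -16.886795043945312), (28.638145446777344, 28.845117568969727), 55.15254211425781) 0.1512981120852441
stand 3984 ((564.9122314453125, -17.14577865600586), (70.53174591064453, 70.3450927734375), 88.41545104980469)
top dot 29 [136.72413793 233.5862069 ] [0.4622868  0.27287364 0.064     ]
side dot 43 [216.46511628 298.93023256] [0.46031266 0.27036283 0.064     ]
clock 16.575 pos [ 0.5628 -0.0148  0.2193] rot [-3.1416 -0.      1.5709] F [-0.05 -0.4  -0.39] gap 0.0856 ff 0.0
turn [-0.    -0.     0.001] shift cm cur axes [-0.07   0.172 12.228] in final axes [-0.07   0.172 12.228]
```

View pics/w4.png

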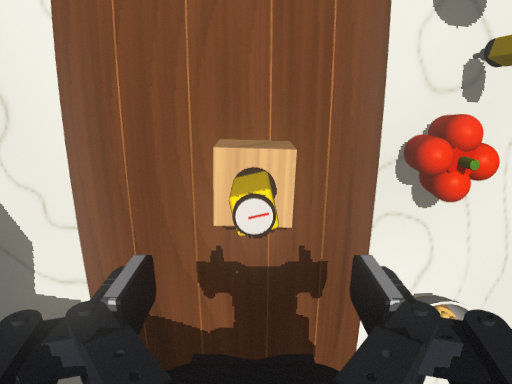

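The wrist view shows the tester's dial at (254,216), with the body turned about 13° from the stand's axes. I'll turn the gripper to match and descend around it.

>>> move_arm --pt "0 0 0 -0.2 0.21 0 -1" --pt "0 0 -0.9 0 0 0 -1" --pt "0 0 -0.9 0 0 0 -1" --pt "0 0 -0.86 0 0 0 -1" --pt "0 0 0 0 0 2 -1" --pt "0 0 0 0 0 3.3 -1" --pt "0 0 0 0 0 3 -1" --pt "0 0 0 0 0 2.5 -1" --pt "0 0 0 0 0 1.5 -1" --pt "0 0 0 0 0 0 -1"

```text
clock: 17.82
tool_pos: [0.5646, -0.0168, 0.0956]
tcp_rot: [-3.14, -0.001, 1.803]
contact_force: [0.8, -0.3, 0.4]
finger_gap: 0.0851
finger_force: 0.0
```

Run:
```python
from h import *
to(.5649,-.0168,.096,1.803)
```

```text
clock 17.825 pos [ 0.5646 -0.0168  0.0956] rot [-3.1402e+00 -6.0000e-04  1.8028e+00] F [ 0.77 -0.34  0.41] gap 0.0851 ff 0.0
turn [-0.016 -0.007 -0.002] shift cm cur axes [-0.006  0.031 -0.039] in final axes [-0.006  0.031 -0.038]
```

>>> move_arm --pt "0 0 0 0 0 0 0.2" --pt "0 0 0 0 0 0 0.4" --pt "0 0 0 0 0 0 1" --pt "0 0 0 0 0 0 1" --pt "0 0 0 0 0 0 1" --pt "0 0 0 0 0 0 1" --pt "0 0 0 0 0 0 1" --newtons 60

```text
clock: 18.7
tool_pos: [0.5652, -0.0168, 0.097]
tcp_rot: [3.141, 0.001, 1.803]
contact_force: [-1.8, -1.0, 5.4]
finger_gap: 0.0291
finger_force: 59.7
```

>>> move_arm --pt "0 0 0 0 0 -0.5 1" --pt "0 0 0 0 0 -1.5 1" --pt "0 0 0 0 0 -2.5 1" --pt "0 0 0 0 0 -2.5 1" --pt "0 0 0 0 0 -2.5 1" --pt "0 0 0 0 0 -1.5 1" --pt "0 0 0 0 0 0 1" --pt "0 0 0 0 0 0 1"

```text
clock: 19.7
tool_pos: [0.5645, -0.0167, 0.2054]
tcp_rot: [-3.14, -0.001, 1.803]
contact_force: [0.3, 0.8, -1.1]
finger_gap: 0.0296
finger_force: 59.3
```

Run:
```python
from h import *
to(.4618,.2712,.205,1.803)
d=grab('side');cv2.imwrite('pics/s5.png',cv2.resize(d['img'][80:330,130:380,::-1],(600,600)))
hsv=cv2.cvtColor(d['img'],cv2.COLOR_RGB2HSV);H,S,V=[hsv[...,i].astype(int) for i in range(3)]
c=cloud(d,(H>20)&(H<36)&(S>130)&(V>60));c=c[(c[:,2]>.1)&(np.hypot(c[:,0]-.565,c[:,1]+.017)<.05)];print(len(c),np.percentile(c,[2,50,98],axis=0))
```

```text
clock 19.7 pos [ 0.5645 -0.0167  0.2054] rot [-3.1404e+00 -5.0000e-04  1.8029e+00] F [ 0.3   0.79 -1.08] gap 0.0296 ff 59.343042969703674
turn [-0.013 -0.006 -0.002] shift cm cur axes [30.381 -3.376  0.064] in final axes [30.382 -3.371  0.045]
297 [[ 5.46470468e-01 -9.93888948e-03  1.96275031e-01]
 [ 5.58988979e-01 -3.34894315e-03  2.27775684e-01]
 [ 5.75170400e-01  4.17354846e-04  2.54448086e-01]]
```

View pics/s5.png

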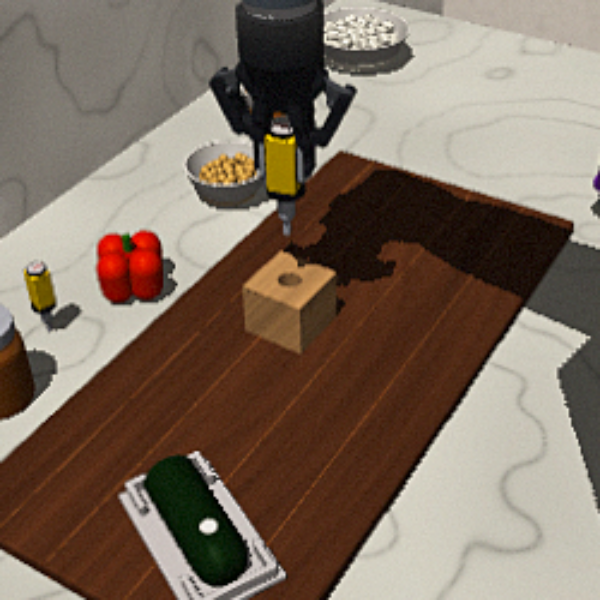

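The side view shows the tester upright and clear of the stand, with its plunger tip at (287,232). The cucumber sits in the cradle with the dot at (208,526). Moving over the dot.

>>> move_arm --pt "0 0 0 1.5 -0.17 0 1" --pt "0 0 0 3 -0.33 0 1" --pt "0 0 0 4 -0.44 0 1" --pt "0 0 0 4 -0.44 0 1" --pt "0 0 0 4 -0.44 0 1" --pt "0 0 0 4 -0.44 0 1" --pt "0 0 0 4 -0.44 0 1" --pt "0 0 0 3.4 -0.4 0 1" --pt "0 0 0 1.8 -0.2 0 1" --pt "0 0 0 0.68 -0.08 0 1"

```text
clock: 21.0
tool_pos: [0.4614, 0.272, 0.206]
tcp_rot: [-3.141, 0.0, 1.804]
contact_force: [-0.9, 0.5, -1.1]
finger_gap: 0.029
finger_force: 59.3
```

>>> move_arm --pt "0 0 0 0 0 1.5 1" --pt "0 0 0 0 0 2 1" --pt "0 0 0 0 0 1.5 1" --pt "0 0 0 0 0 1.0 1" --pt "0 0 0 0 0 0 1" --pt "0 0 0 0 0 0 1" --pt "0 0 0 0 0 0 1"

```text
clock: 21.88
tool_pos: [0.4624, 0.2712, 0.1469]
tcp_rot: [3.141, -0.0, 1.803]
contact_force: [0.1, -0.7, -1.5]
finger_gap: 0.0295
finger_force: 59.4
```

Run:
```python
from h import *
to(.4617,.2712,.126,1.803)
a=grab('side');b=grab('wrist')
A=cv2.resize(a['img'][210:340,160:290,::-1],(520,520),interpolation=cv2.INTER_CUBIC);B=cv2.resize(b['img'][:,:,::-1],(280,210))
o=np.zeros((520,800,3),np.uint8);o[:,:520]=A;o[:210,520:]=B;cv2.imwrite('pics/s6.png',o)
```

```text
clock 21.875 pos [0.4624 0.2712 0.1469] rot [ 3.1405e+00 -1.0000e-04  1.8029e+00] F [ 0.1  -0.73 -1.49] gap 0.0295 ff 59.36584532260895
turn [ 0.012 -0.002 -0.001] shift cm cur axes [ 0.016 -0.074  2.087] in final axes [ 0.016 -0.072  2.087]
```

View pics/s6.png

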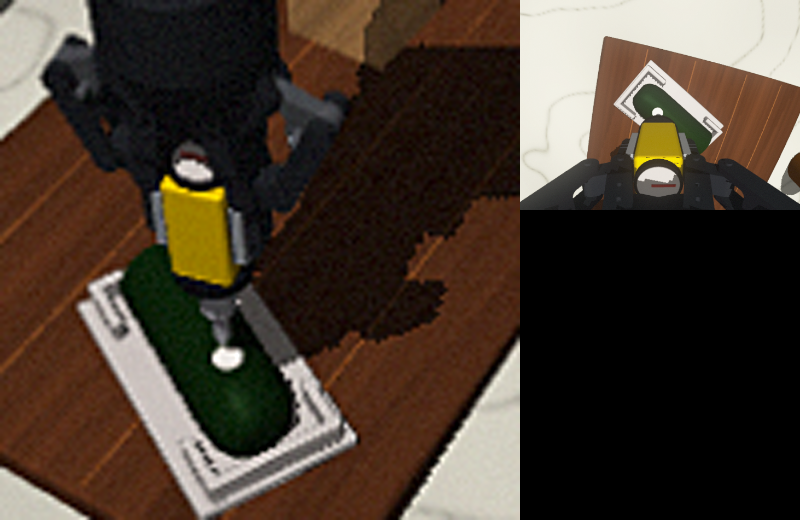

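Run:
```python
from h import *
d=load('side')
def proj(P):
    E=d['extrinsics'];c=E[:3,:3]@np.array(P)+E[:3,3];x,y=c[0]/-c[2],-c[1]/-c[2];f=1+float(d['k1'])*(x*x+y*y);K=d['camera_matrix']
    u=np.array([K[0,0]*x*f+K[0,2],K[1,1]*y*f+K[1,2]]);return u.round(1),((u-[160,210])*4).round(0)
for z in(.080,.1,.128,.142,.196):print(z,proj([.4624,.2712,z]))
print('dot',proj([.4617,.2712,.064]),proj([.4641,.2712,.064]),proj([.4617,.2752,.064]))
o=cv2.resize(d['img'][270:312,200:232,::-1],None,fx=14,fy=14,interpolation=cv2.INTER_NEAREST);cv2.imwrite('pics/s7.png',o)
```

```text
0.08 (array([214.7, 293.6]), array([219., 334.]))
0.1 (array([213.8, 286.9]), array([215., 308.]))
0.128 (array([212.6, 277.1]), array([210., 268.]))
0.142 (array([211.9, 272.1]), array([208., 248.]))
0.196 (array([209.3, 251.4]), array([197., 166.]))
dot (array([215.6, 298.9]), array([223., 356.])) (array([214.6, 298.4]), array([219., 354.])) (array([214.4, 300.4]), array([218., 361.]))
```

View pics/s7.png

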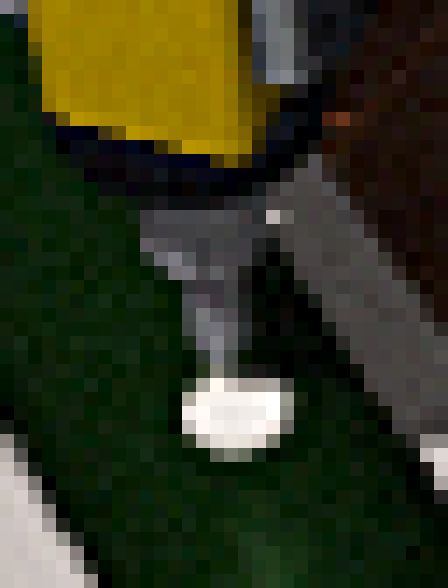

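The plunger tip is directly over the dot, about 1–2 mm off-centre: the tip is at (215,358) and the dot at (238,415) in the crop. I'll trim that and go down to just above contact.

>>> move_arm --pt "0 0 0 -0.02 -0.13 0.5 1" --pt "0 0 0 0 0 0.6 1" --pt "0 0 0 0 0 0.2 1" --pt "0 0 0 0 0 0 1" --pt "0 0 0 0 0 0 1"

```text
clock: 22.6
tool_pos: [0.461, 0.2706, 0.1334]
tcp_rot: [3.141, 0.0, 1.803]
contact_force: [-0.2, -0.1, -0.7]
finger_gap: 0.0295
finger_force: 59.4
```

>>> move_arm --pt "0 0 0 0 0 0.1 1" --pt "0 0 0 0 0 0 1" --pt "0 0 0 0 0 0 1"

```text
clock: 22.98
tool_pos: [0.4609, 0.2706, 0.1323]
tcp_rot: [3.142, 0.0, 1.803]
contact_force: [0.1, -0.3, -1.7]
finger_gap: 0.0295
finger_force: 59.4
```

>>> move_arm --pt "0 0 0 0 0 0.1 1" --pt "0 0 0 0 0 0 1" --pt "0 0 0 0 0 0 1"

```text
clock: 23.35
tool_pos: [0.4609, 0.2706, 0.1313]
tcp_rot: [-3.142, -0.0, 1.803]
contact_force: [0.4, 0.1, -2.1]
finger_gap: 0.0293
finger_force: 59.4
```

>>> move_arm --pt "0 0 0 0 0 0.1 1" --pt "0 0 0 0 0 0 1" --pt "0 0 0 0 0 0 1"

```text
clock: 23.72
tool_pos: [0.461, 0.2706, 0.1304]
tcp_rot: [3.141, -0.0, 1.803]
contact_force: [0.2, 0.7, -0.1]
finger_gap: 0.0293
finger_force: 59.4
```

>>> move_arm --pt "0 0 0 0 0 0.1 1" --pt "0 0 0 0 0 0.1 1" --pt "0 0 0 0 0 0.1 1" --pt "0 0 0 0 0 0 1" --pt "0 0 0 0 0 0 1"

```text
clock: 24.35
tool_pos: [0.461, 0.2707, 0.1274]
tcp_rot: [3.141, -0.0, 1.803]
contact_force: [-0.4, -0.0, 2.0]
finger_gap: 0.029
finger_force: 59.4
```

```bash
cat > f.py <<'E'
from h import *
F=[];Z=[]
for i in range(8):
    manip.get_image('wrist');s=manip.get_state();F.append(s['contact_force'][2]);Z.append(s['tool_pos'])
print(np.mean(F),np.std(F),np.mean(Z,0),s['tcp_rot'],s['moment'],s['clock'])
E
python3 f.py
```

```text
1.1768515102598975 0.4476836043720233 [0.46095462 0.27063396 0.12731954] [ 3.14148797e+00 -1.48534208e-05  1.80289718e+00] [ 0.04300558 -0.04198994 -0.00560448] 24.75
```

>>> move_arm --pt "0 0 0 0 0 0.07 1" --pt "0 0 0 0 0 0.07 1" --pt "0 0 0 0 0 0 1" --pt "0 0 0 0 0 0 1"

```text
clock: 25.25
tool_pos: [0.461, 0.2706, 0.1259]
tcp_rot: [3.141, -0.0, 1.803]
contact_force: [0.6, -0.2, 1.5]
finger_gap: 0.0293
finger_force: 59.5
```

```bash
python3 f.py
python3 - <<'E'
from h import *
d=grab('side');t=grab('top')
o=np.hstack([cv2.resize(d['img'][235:315,180:250,::-1],(400,457),interpolation=cv2.INTER_CUBIC),cv2.resize(t['img'][:,:,::-1],(400,300))[:300].repeat(1,0) if 0 else cv2.copyMakeBorder(cv2.resize(t['img'][:,:,::-1],(400,300)),0,157,0,0,0)])
cv2.imwrite('pics/s8.png',o)
E
```

```text
1.8015354210508017 0.6154643995380583 [0.46094849 0.27062011 0.12591433] [3.14154058e+00 4.11043188e-06 1.80286255e+00] [ 0.08661072 -0.11853295 -0.04309376] 25.65
```

View pics/s8.png

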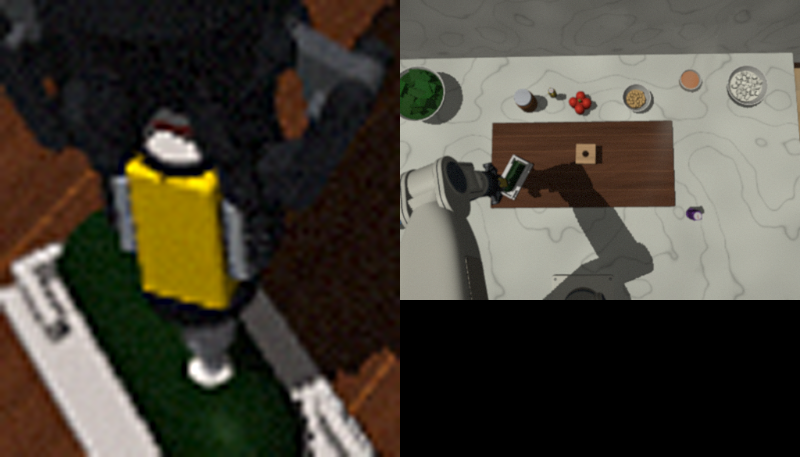

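The plunger is on the dot at (210,370) and the tester is upright. The net push is about 3.3 N, which is half-way in, and the bystanders haven't moved. Handing in.

```bash
python3 -c "
from station import manip
print(manip.finish_job())"
```

```text
the job is handed in; nothing more can be done
None
```

I handed the job in at about 26 s: the cucumber lies flat in the cradle with its dot up, and the gripper holds the yellow tester upright on the dot with a push of about 3.3 N (roughly half-way in); the pepper, bowl and jar were not touched.

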